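# Feel round the sprung captive screws of a satellite wheel cover

## Task

Before the cover of the satellite wheel is screwed down, check that its five sprung captive screws move freely: with the fingers closed together, run the fingertips round the ring of screw heads, clockwise seen from above, starting at the screw above the connector, so that each head in turn is dipped lightly by a few millimetres and springs up again. Keep the fingertips low over the cover from one head to the next, press gently, do not shift or lift the wheel or disturb the parts and tools lying around, and finish clear of the wheel.

Things in the scene. Friction and masses are not known exactly. Their poses are not given: they have to be found in the camera images.
- wheel: the satellite wheel unit, a loose aluminium drum (3.2 kg): base flange 184 mm across, cover 162 mm across, its flat top 70 mm above the plywood, with a low boss in the middle (34 mm radius, up to 79 mm high). Origin at the centre of its underside, z up; its +x axis points through the rectangular connector block on its side (50 mm wide, reaching 116 mm from the centre, 53 mm high)
- screw1_top (a point): top centre of captive screw 1 (the one directly above the connector, where the round starts); it moves down with the screw. Steel knurled head, 20 mm across, 12 mm high (8.5 mm upright side, then a 3.5 mm rounded crown), held up by a spring: top 93 mm above the plywood when up
- screw1 (a joint): how far captive screw 1 is pressed down, m: 0 sprung up, 0.008 bottomed; it takes about 1.5 N to start it down and 7 N to reach the bottom, where it stops hard
- screw2_top (a point): top centre of captive screw 2 (72 degrees on, clockwise seen from above); it moves down with the screw. Same head as screw 1. The five heads stand 72 degrees apart on a circle of 64 mm radius about the wheel's axis, 75 mm between neighbours
- screw2 (a joint): how far captive screw 2 is pressed down, m: 0 sprung up, 0.008 bottomed
- screw3_top (a point): top centre of captive screw 3 (144 degrees on, clockwise); it moves down with the screw. Same head as screw 1
- screw3 (a joint): how far captive screw 3 is pressed down, m: 0 sprung up, 0.008 bottomed
- screw4_top (a point): top centre of captive screw 4 (216 degrees on, clockwise); it moves down with the screw. Same head as screw 1
- screw4 (a joint): how far captive screw 4 is pressed down, m: 0 sprung up, 0.008 bottomed
- screw5_top (a point): top centre of captive screw 5 (288 degrees on, clockwise, the last of the round); it moves down with the screw. Same head as screw 1
- screw5 (a joint): how far captive screw 5 is pressed down, m: 0 sprung up, 0.008 bottomed
- nut: a bystander: brass hexagonal rotor nut lying flat near the wheel, 36 mm across flats, 14 mm high; origin at the centre of its underside
- collar: a bystander: black anodized locking collar lying flat near the wheel, 42 mm across, 14 mm high; origin at the centre of its underside
- ring: a bystander: silver C-shaped retaining ring lying flat near the wheel, about 56 mm across, 3 mm thick; origin at its centre, underside
- driver: a bystander: black-handled screwdriver lying at the left of the table
- brush: a bystander: bench brush lying at the left of the table
- jar: a bystander: small jar, 48 mm across and 52 mm high, at the right of the table; origin at the centre of its underside
- tray: a bystander: grey two-compartment parts tray, 100 x 140 x 28 mm, at the right of the table; origin at the centre of its underside
Things that resemble listed ones, but are neither listed nor needed, are in the scene too. What is shaped like the wheel but green or yellow is not meant.

How it is judged:
By the outcome, as a careful person would: the job done as asked, in the order asked, and still so for the second after the job is handed in, with the robot touching nothing.
It also fails if it takes over 45 s, if anything falls off the work surface, if the arm or the gripper's body presses on something with over 40 N, if the wrist force passes 120 N, or if a joint passes its speed limit or range.

## Robot

A 6-joint arm with a two-finger parallel gripper is mounted at the origin on the work surface. World frame = base frame: x ahead of the robot, y to its left, z up, the work surface at z = 0. Lengths are in m, angles in degrees, forces in N, time in s.
With the tool pointing down it reaches from about 0.35 to 0.875 m from the base axis. Payload 4.2 kg.
Tool frame: the origin (TCP) lies on the front face of the gripper's body, between the roots of the fingers; the fingertips stand 70 mm ahead of it and the grasp point (between the pads) lies 51 mm ahead of it (r.nose_length is the distance from the TCP to the fingertips, in m); z points along the fingers, y is the direction in which the jaws open and shut (so a half turn about z gives the same grasp; the last joint's range is limited). The gripper opens to 87 mm and grips with 3 to 60 N. Pads are 19 mm wide; open, the fingers measure 117 mm over their backs; the gripper's body (75 mm by 190 mm) begins 51 mm behind the grasp point.
Start: joints at [-58.121, 22.042, 0.453, 0, -68.411, -14.817], TCP at [0.183, -0.597, 0.292] pointing down, gripper open.
Joint ranges: [-179.83, 179.83], [-69.29, 118.12], [-61.27, 80.66], [-181.25, 117.63], [-171.15, -9.14], [-177.46, 177.46]. Speed limits (degrees/s): [159.86, 159.86, 180, 180, 180, 180].

## Interface

Orientations are given as a 3x3 rotation matrix whose columns are the frame's x, y, z axes.
In Python, from station import telemetry, capture, order, r gives the robot as it stands.
- The arm moves only by the tool drive_tool, never from a script. Its argument "series" is a list of rows, each a list of 4 numbers: the shift along the tool's x, y, z as a fraction of full scale, then the turn about the tool's z as a fraction of full scale. In form: [[dx, dy, dz, turn], ...]. A call has 1 to 10 rows; each row is the pose to reach, as a shift and turn from the pose commanded when the call began, along the tool's axes at that moment; what a row does not reach only later rows make up. Full scale, the value 1, is 0.12 m for a shift and 2 rad for a turn. A row lasts 1/8 s, in which the tool goes at most 62.5 mm and 10.7 degrees, less where a joint would pass 70% of its speed; a pose out of reach is approached as far as the arm can. A call with a number of a shift or a turn outside -1 to 1 is refused whole. A call with a gripper value outside its range is refused whole. "fingers" is the finger opening in mm, from 0 to 87, set as the call begins (left out, the last holds). The fingers move at their own pace and stop on an object; the grip force is fixed at half the most. Time passes only in rows, so rows that repeat a pose let the fingers close. It gives the time, the measured TCP pose, the force and the opening at its end, in the units of the state.
- telemetry.sense(): the state, without advancing time (a new reading comes with each control period).
- capture(name): name is "scene" or "side" or "wrist"; returns a dict with "color" (420x560x3 uint8, blue, green, red), "fx", "fy", "cx", "cy" (pixels), "k1" (the pictures are not rectified: a ray, as slopes to the right and down, at radius r is drawn at 1 + k1 r^2 times it, then the intrinsics apply), "eye" and "attitude" of the camera in the world; the wrist camera has in their place "mount" (4x4, takes a point from camera to tool coordinates, whose origin is the TCP and whose axes are the flange's). Camera axes: x right, y up, looking along -z (the intrinsics and any distortion apply to the point x, -y, -z); pixel columns grow to the right and rows downward; lengths in m; the calibration is good to about 2 mm. A picture is of the moment at which its call begins: read the wrist's pose just before it. There is no depth.
- order.finish_job(): hands the job in, once; it reports no verdict.
The state is a dict: "time_s": time; "joints": joint angles; "joint_velocities": joint speeds; "effort": joint torques, N m; "tcp_pos": TCP position; "ee_rot": TCP orientation; "wrist_force": force on the tool from outside, world axes, zero at the start; "moment": the same for the moment, N m; "gripper_width": opening from 0.0 (shut) to 1.0 (fully open).
Only numpy, scipy, OpenCV 4.12 (cv2) and the standard library are available. Lean on these libraries where they do the work, as an engineer would, in place of code of your own. Each camera call takes 0.05 s, during which the arm holds its last target. There are 200 camera calls.

## Working session

There is one attempt and no reset: what is moved stays moved. The work goes in short steps, Python scripts to look and compute and a tool call to move; the robot and the scene stay as the last step left them, time stands still between calls to the robot, and variables do not carry over. Pictures are saved under pics/ and viewed, about 8 in all and at most 12, crops included, and the job is handed in when it is done.

Besides the shell and the picture viewer there is one more tool, called after "Request:" as a command line: name --pt "numbers of a row" for each row, then --argument value for the rest. drive_tool: Moves the arm, as the interface text tells. Shift numbers are shares of 0.12 m and turn numbers shares of 2 rad, none past 1 either way. Its arguments: {"type":"object","properties":{"series":{"type":"array","items":{"type":"array","items":{"type":"number","minimum":-1,"maximum":1}}},"fingers":{"type":"number"}},"required":["series"]}

```bash
mkdir -p pics; ls
python3 - <<'E'
from station import telemetry, capture, order, r
import cv2,numpy as np
s=telemetry.sense();print(s, r.nose_length)
for n in("scene","side"):
    c=capture(n);cv2.imwrite(f"pics/{n}0.png",c["color"]);print({k:v for k,v in c.items() if k!="color"})
E
```

```text
pics
{'time_s': 0.0, 'joints': array([-5.81206278e+01,  2.20903257e+01,  3.80039109e-01, -2.82741392e-02,
       -6.84121956e+01, -1.48166739e+01]), 'joint_velocities': array([-0.01095891, -0.02304736, -0.01411438, -0.09476209, -0.00790928,
        0.08667977]), 'effort': array([-7.17583844e-04, -3.90663958e+01,  1.87406999e+01,  4.21980232e+00,
        1.10570338e-02, -1.88711442e-04]), 'tcp_pos': array([ 0.18327505, -0.59704987,  0.29116766]), 'ee_rot': array([[-9.56037607e-01, -2.93243154e-01, -7.39327263e-04],
       [-2.93244067e-01,  9.56035399e-01,  2.05757079e-03],
       [ 1.03454488e-04,  2.18391839e-03, -9.99997610e-01]]), 'wrist_force': array([-0.07803065, -0.84588291, -0.6604194 ]), 'moment': array([ 0.00447392, -0.04449043, -0.02621639]), 'gripper_width': 0.9986568508987733} 0.0697
{'fx': 453.5662892517556, 'fy': 453.5662892517556, 'cx': 278.77960351179877, 'cy': 210.3182264206977, 'k1': -0.022386104592664706, 'eye': array([1.23321044, 0.61525139, 1.13046441]), 'attitude': array([[-0.67432758, -0.54413774,  0.49919579],
       [ 0.73839663, -0.50352443,  0.44859064],
       [ 0.00726218,  0.67110153,  0.74132988]])}
{'fx': 506.86898556624664, 'fy': 506.86898556624664, 'cx': 281.70481815672196, 'cy': 208.19025014037788, 'k1': -0.18511539235462143, 'eye': array([0.21239397, 1.00211189, 1.11710285]), 'attitude': array([[-0.95127841,  0.21134393, -0.22450641],
       [-0.30831549, -0.65981804,  0.68526032],
       [-0.00330777,  0.72109216,  0.69283127]])}
```

View pics/scene0.png

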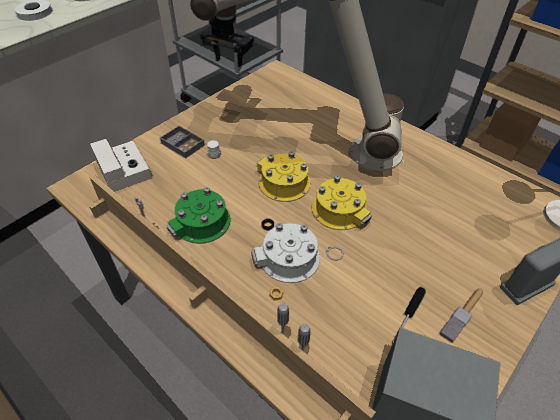

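View pics/side0.png

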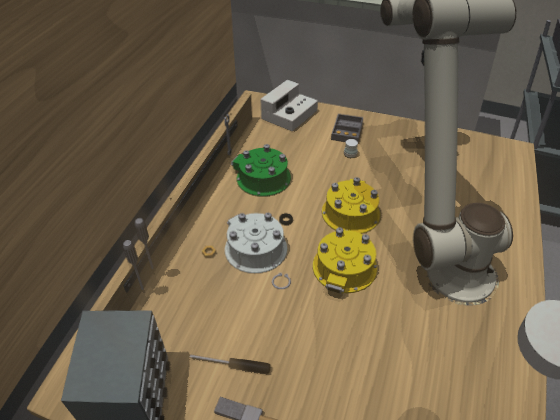

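The scene view shows the silver wheel at (290,250) with its connector at about (261,257). The side view shows it at (255,238). The green (200,213) and yellow (285,175), (340,203) ones are decoys. I'll cast rays to the boss, the connector and the heads, and enlarge the crop to confirm.

```bash
cat > h.py <<'E'
import numpy as np,cv2
from station import telemetry, capture, order, r
def cam(n):
    s=telemetry.sense();c=capture(n)
    if n=="wrist":
        M=np.array(c["mount"]);R=s["ee_rot"];c["eye"]=s["tcp_pos"]+R@M[:3,3];c["attitude"]=R@M[:3,:3]
    return c
def ray(c,u,v):
    K=np.array([[c["fx"],0,c["cx"]],[0,c["fy"],c["cy"]],[0,0,1]])
    p=cv2.undistortPoints(np.array([[[u,v]]],float),K,np.array([c["k1"],0,0,0,0]))[0,0]
    return c["attitude"]@np.array([p[0],-p[1],-1])
def onz(c,u,v,z):
    d=ray(c,u,v);return c["eye"]+d*(z-c["eye"][2])/d[2]
def proj(c,P):
    q=c["attitude"].T@(np.asarray(P)-c["eye"]);a=np.array([q[0],-q[1]])/-q[2];a=a*(1+c["k1"]*(a@a))
    return np.array([c["fx"]*a[0]+c["cx"],c["fy"]*a[1]+c["cy"]])
E
python3 - <<'E'
from h import *
c=cam("scene");d=cam("side")
print("boss",onz(c,290,242,.079),onz(d,255,231,.079),"conn",onz(c,259,252,.053))
a=cv2.resize(c["color"][205:295,230:350],None,fx=5,fy=5,interpolation=3)
cv2.imwrite("pics/crop.png",a)
E
```

```text
boss [0.59559766 0.08801171 0.079     ] [0.59198321 0.08691593 0.079     ] conn [0.67020362 0.03246145 0.053     ]
```

View pics/crop.png

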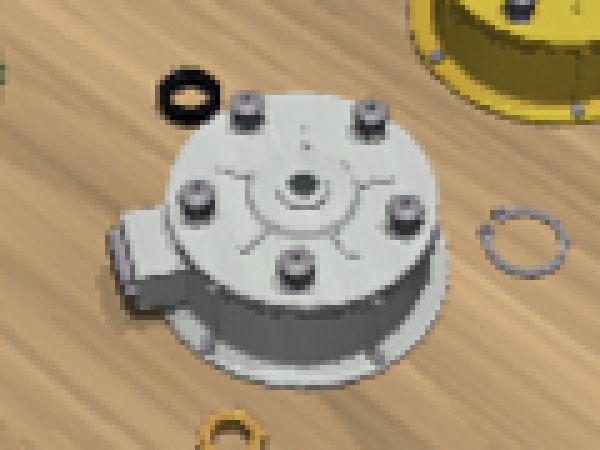

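Confirmed: the silver unit has its connector to the left of the crop and screw 1 directly above it at about scene px (269,243). The order is then (279,225), (304,226), (311,246), (289,257), clockwise. I'll move over it with the fingers closed.

Request:
drive_tool --pt "-0.3 0.27 0 0" --pt "-0.65 0.58 0 0" --pt "-1 0.9 0 0" --pt "-1 0.9 0 0" --fingers 0

```text
time_s: 0.7
tcp_pos: [0.2677, -0.4564, 0.2927]
ee_rot: [[-0.955, -0.298, 0.001], [-0.298, 0.955, 0.0], [-0.001, 0.0, -1.0]]
wrist_force: [0.5, 0.0, 0.8]
gripper_width: 0.632
```

Request:
drive_tool --pt "-0.3 0.27 0 0" --pt "-0.65 0.58 0 0" --pt "-1 0.9 0 0" --pt "-1 0.9 0 0"

```text
time_s: 1.2
tcp_pos: [0.3509, -0.3187, 0.2925]
ee_rot: [[-0.955, -0.298, 0.001], [-0.298, 0.955, -0.0], [-0.001, -0.0, -1.0]]
wrist_force: [-0.2, 0.0, 0.1]
gripper_width: 0.174
```

Request:
drive_tool --pt "-0.3 0.27 0 0" --pt "-0.65 0.58 0 0" --pt "-1 0.9 0 0" --pt "-1 0.9 0 0"

```text
time_s: 1.7
tcp_pos: [0.4341, -0.1808, 0.2922]
ee_rot: [[-0.955, -0.297, 0.0], [-0.297, 0.955, -0.0], [-0.0, -0.0, -1.0]]
wrist_force: [0.4, -0.6, 0.1]
gripper_width: 0.008
```

Request:
drive_tool --pt "-0.3 0.27 0 0" --pt "-0.65 0.58 0 0" --pt "-1 0.9 0 0" --pt "-1 0.9 0 0"

```text
time_s: 2.2
tcp_pos: [0.5172, -0.0429, 0.2917]
ee_rot: [[-0.955, -0.295, -0.0], [-0.295, 0.955, -0.0], [0.0, -0.0, -1.0]]
wrist_force: [-0.4, -0.5, -1.2]
gripper_width: 0.006
```

Run:
```python
from h import *
c=cam("wrist");print(c["mount"],c["fx"],c["k1"]);s=telemetry.sense();print(s["tcp_pos"],s["ee_rot"],s["joints"],s["gripper_width"])
print(c["eye"],onz(c,280,210,.079),proj(c,[.594,.0875,.079]))
```

```text
[[ 1.30623568e-03  9.70233484e-01  2.42167878e-01  6.67531444e-02]
 [ 9.99999129e-01 -1.31338937e-03 -1.31892806e-04 -4.71571576e-04]
 [ 1.90093899e-04  2.42167839e-01 -9.70234354e-01 -9.27118851e-02]
 [ 0.00000000e+00  0.00000000e+00  0.00000000e+00  1.00000000e+00]] 297.2341010318156 -0.007637289706194515
[ 0.51606086 -0.04401652  0.29161798] [[-9.55914223e-01 -2.93642487e-01 -1.44471884e-03]
 [-2.93642128e-01  9.55915315e-01 -4.59704153e-04]
 [ 1.51601754e-03 -1.52074231e-05 -9.99998851e-01]] [ 1.30990208e+01  1.16607616e+01 -1.44262983e+01  7.67006696e-03
 -6.39995321e+01 -8.60262362e+01] 0.008323314662901423
[ 0.45356592 -0.06297399  0.38441397] [ 0.52565681 -0.03926966  0.079     ] [368.04747249 297.26885331]
```

Request:
drive_tool --pt "-0.3 0.3 0 0" --pt "-0.6 0.6 0 0" --pt "-0.85 0.85 0 0" --pt "-0.85 0.85 0 0" --pt "-0.85 0.85 0 0"

```text
time_s: 2.88
tcp_pos: [0.5827, 0.0818, 0.292]
ee_rot: [[-0.957, -0.291, -0.001], [-0.291, 0.957, -0.001], [0.001, -0.0, -1.0]]
wrist_force: [0.4, -0.4, 0.3]
gripper_width: 0.005
```

Run:
```python
from h import *
c=cam("wrist");cv2.imwrite("pics/w1.png",c["color"]);np.save("pics/w1.npy",c,allow_pickle=True)
print(telemetry.sense()["tcp_pos"],c["eye"],proj(c,[.594,.0875,.079]))
```

```text
[0.58258749 0.08168599 0.29217576] [0.51909145 0.06191005 0.3847623 ] [281.20875287 213.13711004]
```

View pics/w1.png

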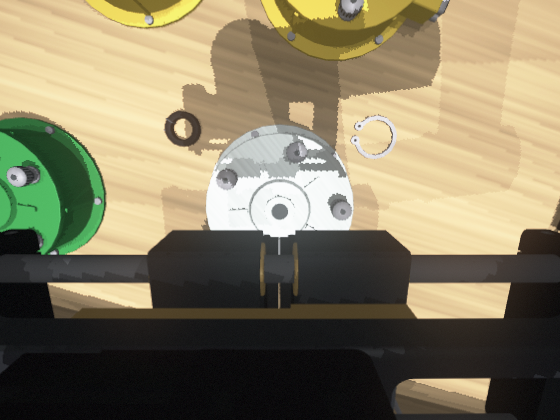

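The boss shows at (280,211), against the predicted (281,213). Three heads are visible at (227,178), (295,152) and (341,209), and the gripper hides the lower half. I'll back the tool off along -x to see all five.

Request:
drive_tool --pt "-0.4 0 0 0" --pt "-0.85 0 0 0" --pt "-0.85 0 0 0" --pt "-0.85 0 0 0"

```text
time_s: 3.42
tcp_pos: [0.68, 0.1122, 0.292]
ee_rot: [[-0.956, -0.292, -0.001], [-0.292, 0.956, -0.0], [0.001, -0.0, -1.0]]
wrist_force: [0.4, -0.0, 0.0]
gripper_width: 0.006
```

Run:
```python
from h import *
c=cam("wrist");cv2.imwrite("pics/w2.png",cv2.resize(c["color"][20:240,160:400],None,fx=2.5,fy=2.5,interpolation=3));np.save("pics/w2.npy",c,allow_pickle=True)
print(telemetry.sense()["tcp_pos"],c["eye"],proj(c,[.594,.0875,.079]))
```

```text
[0.67972496 0.1122913  0.29275639] [0.61639983 0.09227857 0.38478409] [280.80217052 112.51286496]
```

View pics/w2.png

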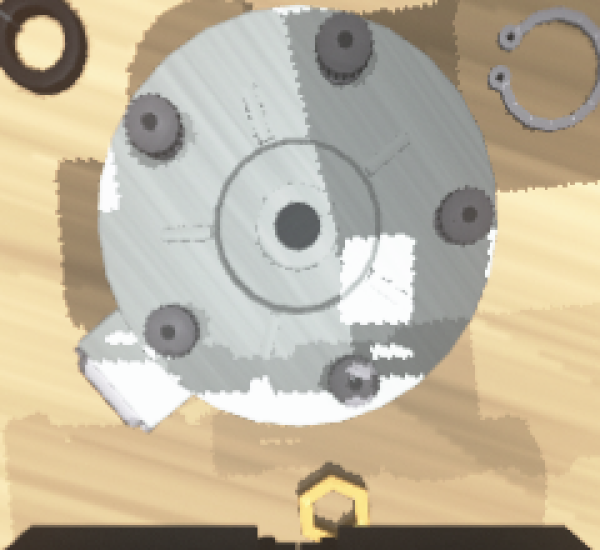

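All five heads show their centre dimples: S1 (168,332), nearest the connector at (135,370), then S2 (149,122), S3 (345,41), S4 (470,214), S5 (355,383), clockwise. I'll cast these at z = 0.093 and fit the pentagon.

Run:
```python
from h import *
from scipy.optimize import least_squares
c=np.load("pics/w2.npy",allow_pickle=True).item()
px=np.array([(168,332),(149,122),(345,41),(470,214),(355,383)])/2.5+[160,20]-.3
P=np.array([onz(c,*p,.093)[:2] for p in px])
f=lambda q:np.array([q[:2]+.064*np.array([np.cos(q[2]-k*np.radians(72)),np.sin(q[2]-k*np.radians(72))]) for k in range(5)])
q=least_squares(lambda q:(f(q)-P).ravel(),[.594,.088,-.6]).x
print("neigh",np.linalg.norm(P-np.roll(P,1,0),axis=1),"r",np.linalg.norm(P-P.mean(0),axis=1),"q",q[:2],np.degrees(q[2]))
print("resid mm",(f(q)-P)*1e3)
print("boss",onz(c,297/2.5+160,225/2.5+20,.079))
s=cam("scene");sp=np.array([(197,186),(247,94),(371,102),(406,201),(296,254)])/5+[230,205]
Q=np.array([onz(s,*p,.093)[:2] for p in sp]);print("scene",least_squares(lambda q:(f(q)-Q).ravel(),[.594,.088,-.6]).x)
np.save("q.npy",q)
t=telemetry.sense();R=t["ee_rot"];yaw=np.arctan2(R[1,0],R[0,0]);print("yaw",np.degrees(yaw))
S=f(q);print(S);print("to S1 tool shift/0.12:",R.T[:2,:2]@(S[0]-t["tcp_pos"][:2])/.12)
mid=[q[:2]+.064*np.array([np.cos(q[2]-(k+.5)*np.radians(72)),np.sin(q[2]-(k+.5)*np.radians(72))]) for k in range(4)]
for k in range(4):print("from",k+1,"mid",R.T[:2,:2]@(mid[k]-S[k])/.12,"next",R.T[:2,:2]@(S[k+1]-S[k])/.12)
```

```text
neigh [0.07520064 0.07499682 0.07544497 0.07503109 0.07548962] r [0.06398808 0.06413264 0.06368864 0.06437294 0.06379882] q [0.59258888 0.08487037] -34.16310692060363
resid mm [[ 0.09856603  0.12366326]
 [-0.18032871  0.18994314]
 [-0.30624377 -0.17094286]
 [ 0.2579711  -0.3032366 ]
 [ 0.13003535  0.16057305]]
boss [0.59233136 0.08493438 0.079     ]
scene [ 0.59217455  0.08715297 -0.5989979 ]
yaw -162.98442833752688
[[0.64554519 0.04893113]
 [0.57477303 0.02340009]
 [0.52862177 0.08281889]
 [0.57087089 0.14507277]
 [0.64313354 0.12412898]]
to S1 tool shift/0.12: [ 0.42693844 -0.42389271]
from 1 mid [ 0.30809187 -0.11716436] next [ 0.62621091 -0.03086043]
from 2 mid [0.20663553 0.25680704] next [0.22285981 0.58602563]
from 3 mid [-0.18038409  0.27587984] next [-0.48847597  0.39304419]
from 4 mid [-0.31811903 -0.08630392] next [-0.52475456 -0.34311096]
```

Good fit: residuals are 0.3 mm or less, neighbours 75 mm apart, and the scene view agrees within about 2 mm. Next I move above S1.

Request:
drive_tool --pt "0.21 -0.21 0.2 0" --pt "0.427 -0.424 0.5 0" --pt "0.427 -0.424 0.8 0" --pt "0.427 -0.424 0.92 0" --pt "0.427 -0.424 0.95 0" --pt "0.427 -0.424 0.95 0" --pt "0.427 -0.424 0.95 0"

```text
time_s: 4.4
tcp_pos: [0.6473, 0.0505, 0.1797]
ee_rot: [[-0.956, -0.294, 0.003], [-0.294, 0.956, 0.001], [-0.003, -0.0, -1.0]]
wrist_force: [-0.7, -0.5, 0.3]
gripper_width: 0.007
```

Run:
```python
from h import *
t=telemetry.sense();print(t["tcp_pos"],t["wrist_force"],t["tcp_pos"][2]-r.nose_length)
c=cam("scene");cv2.imwrite("pics/s1.png",cv2.resize(c["color"][160:300,200:380],None,fx=4,fy=4,interpolation=3))
```

```text
[0.64727927 0.05049682 0.1796958 ] [-0.7428009  -0.50151655  0.31775895] 0.10999580444809746
```

View pics/s1.png

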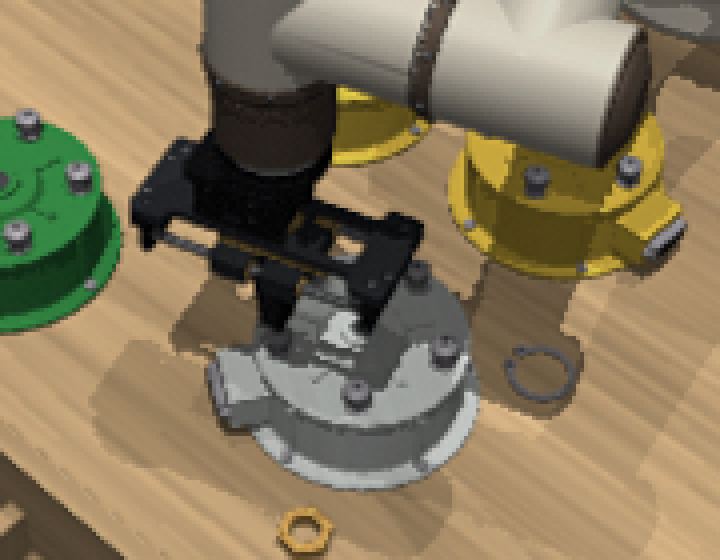

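The closed fingertips, at crop (272,325), are right above S1. I'll correct the 2 mm offset and come down gently.

Request:
drive_tool --pt "0.018 -0.008 0.05 0" --pt "0.018 -0.008 0.09 0" --pt "0.018 -0.008 0.12 0" --pt "0.018 -0.008 0.135 0" --pt "0.018 -0.008 0.15 0" --pt "0.018 -0.008 0.15 0" --pt "0.018 -0.008 0.15 0"

```text
time_s: 5.32
tcp_pos: [0.6447, 0.0484, 0.1606]
ee_rot: [[-0.956, -0.293, -0.0], [-0.293, 0.956, -0.0], [0.0, -0.0, -1.0]]
wrist_force: [-2.2, 0.3, 4.5]
gripper_width: 0.003
```

Run:
```python
from h import *
for i in range(4):
    t=telemetry.sense();print(t["tcp_pos"],t["wrist_force"],t["moment"],t["tcp_pos"][2]-r.nose_length);capture("side")
```

```text
[0.64470039 0.04841292 0.16056013] [-2.20026857  0.25162682  4.47560593] [-0.09920393  0.44379761 -0.01795505] 0.09086012557938068
[0.6446921  0.04841836 0.16050286] [-1.98290344 -0.33357648  2.21542498] [-0.06575425  0.45493575  0.04540514] 0.09080286485953658
[0.64472892 0.0484667  0.16049629] [-1.31764574 -1.23995045  3.37833614] [-0.10642404  0.51387931 -0.02423302] 0.09079629002270177
[0.64469365 0.04843206 0.16043309] [-1.42419257 -0.97950321  3.27095794] [-0.1299799   0.53597326 -0.03281761] 0.09073308509921683
```

Contact is confirmed at about 3.3 N, roughly 2.4 mm dipped. I'll press about 1.8 mm further, then rise.

Request:
drive_tool --pt "0 0 0.008 0" --pt "0 0 0.015 0" --pt "0 0 0.015 0" --pt "0 0 0.015 0"

```text
time_s: 6.02
tcp_pos: [0.6448, 0.0485, 0.1585]
ee_rot: [[-0.956, -0.294, 0.0], [-0.294, 0.956, -0.0], [0.0, -0.0, -1.0]]
wrist_force: [-2.3, 0.5, 4.0]
gripper_width: 0.007
```

Request:
drive_tool --pt "0 0 -0.04 0" --pt "0 0 -0.085 0" --pt "0 0 -0.085 0" --pt "0 0 -0.085 0"

```text
time_s: 6.52
tcp_pos: [0.6447, 0.0486, 0.1683]
ee_rot: [[-0.956, -0.293, -0.0], [-0.293, 0.956, 0.0], [0.0, 0.0, -1.0]]
wrist_force: [-0.2, 0.0, -0.2]
gripper_width: 0.006
```

Run:
```python
from h import *
q=np.load("q.npy");t=telemetry.sense();R=t["ee_rot"]
print(t["tcp_pos"],t["tcp_pos"][2]-r.nose_length,t["wrist_force"])
g=lambda a:q[:2]+.064*np.array([np.cos(q[2]-a*np.radians(72)),np.sin(q[2]-a*np.radians(72))])
for a in(0,.25,.5,.75,1):print(a,R.T[:2,:2]@(g(a)-t["tcp_pos"][:2])/.12)
```

```text
[0.64472449 0.04857963 0.16834192] 0.09864192157493624 [-0.18222521  0.04332247 -0.23200509]
0 [-0.00739751  0.00079424]
0.25 [ 0.13742984 -0.08208184]
0.5 [ 0.30077894 -0.11614757]
0.75 [ 0.46666006 -0.09806835]
1 [ 0.61883559 -0.02961391]
```

S1 dipped about 4.2 mm and was released. On to S2 along the arc, low (tips about 29 mm above the cover).

Request:
drive_tool --pt "0.137 -0.082 0 0" --pt "0.3 -0.116 0 0" --pt "0.467 -0.098 0 0" --pt "0.619 -0.03 0 0" --pt "0.619 -0.03 0 0" --pt "0.619 -0.03 0 0"

```text
time_s: 7.28
tcp_pos: [0.5751, 0.023, 0.1689]
ee_rot: [[-0.956, -0.293, 0.001], [-0.293, 0.956, 0.0], [-0.001, -0.0, -1.0]]
wrist_force: [0.7, -0.6, 0.1]
gripper_width: 0.009
```

```bash
cat > n.py <<'E'
from h import *
import sys
k=int(sys.argv[1]);q=np.load("q.npy");t=telemetry.sense();R=t["ee_rot"]
print(t["tcp_pos"],t["tcp_pos"][2]-r.nose_length,t["wrist_force"])
g=lambda a:q[:2]+.064*np.array([np.cos(q[2]-a*np.radians(72)),np.sin(q[2]-a*np.radians(72))])
for a in(0,.25,.5,.75,1):print(a,R.T[:2,:2]@(g(k+a)-t["tcp_pos"][:2])/.12)
E
python3 n.py 1
```

```text
[0.57508097 0.02295762 0.16890445] 0.09920444602846228 [ 0.70716377 -0.57355577  0.07481098]
0 [0.00137148 0.00427785]
0.25 [0.12493968 0.11641299]
0.5 [0.20780836 0.26124454]
0.75 [0.24186576 0.42459537]
1 [0.22377809 0.59047557]
```

Dead on (0.5 mm). Pressing S2.

Request:
drive_tool --pt "0 0.004 0.03 0" --pt "0 0.004 0.05 0" --pt "0 0.004 0.065 0" --pt "0 0.004 0.075 0" --pt "0 0.004 0.084 0" --pt "0 0.004 0.084 0" --pt "0 0.004 0.084 0"

```text
time_s: 8.15
tcp_pos: [0.5749, 0.0237, 0.1589]
ee_rot: [[-0.956, -0.294, 0.001], [-0.294, 0.956, 0.0], [-0.001, -0.0, -1.0]]
wrist_force: [0.1, -0.1, 3.3]
gripper_width: 0.003
```

Request:
drive_tool --pt "0 0 -0.04 0" --pt "0 0 -0.083 0" --pt "0 0 -0.083 0" --pt "0 0 -0.083 0"

```text
time_s: 8.65
tcp_pos: [0.5743, 0.0237, 0.1682]
ee_rot: [[-0.956, -0.293, -0.001], [-0.293, 0.956, -0.0], [0.001, 0.0, -1.0]]
wrist_force: [-0.7, -1.0, -0.6]
gripper_width: 0.009
```

Request:
drive_tool --pt "0.125 0.114 0 0" --pt "0.208 0.258 0 0" --pt "0.242 0.421 0 0" --pt "0.223 0.586 0 0" --pt "0.223 0.586 0 0" --pt "0.223 0.586 0 0" --pt "0.223 0.586 0 0"

```text
time_s: 9.52
tcp_pos: [0.5285, 0.0827, 0.1685]
ee_rot: [[-0.956, -0.293, -0.0], [-0.293, 0.956, -0.0], [0.0, -0.0, -1.0]]
wrist_force: [0.1, -0.6, -0.7]
gripper_width: 0.001
```

```bash
python3 n.py 2
```

```text
[0.52845275 0.08269954 0.16847188] 0.09877188250199663 [ 0.1394958  -0.64642548 -0.66694063]
0 [-0.00163803  0.0005385 ]
0.25 [-0.07001882  0.15274714]
0.5 [-0.18208787  0.27637534]
0.75 [-0.32687509  0.3593215 ]
1 [-0.49020768  0.39346627]
```

Request:
drive_tool --pt "0 0 0.03 0" --pt "0 0 0.05 0" --pt "0 0 0.065 0" --pt "0 0 0.075 0" --pt "0 0 0.084 0" --pt "0 0 0.084 0" --pt "0 0 0.084 0"

```text
time_s: 10.4
tcp_pos: [0.5284, 0.0829, 0.1586]
ee_rot: [[-0.956, -0.293, -0.0], [-0.293, 0.956, -0.0], [0.0, -0.0, -1.0]]
wrist_force: [-1.3, -2.7, 4.7]
gripper_width: 0.006
```

Request:
drive_tool --pt "0 0 -0.04 0" --pt "0 0 -0.084 0" --pt "0 0 -0.084 0" --pt "0 0 -0.084 0"

```text
time_s: 10.9
tcp_pos: [0.5283, 0.0832, 0.1683]
ee_rot: [[-0.956, -0.293, -0.0], [-0.293, 0.956, 0.0], [0.0, 0.0, -1.0]]
wrist_force: [0.5, 0.2, -0.2]
gripper_width: 0.004
```

Request:
drive_tool --pt "-0.07 0.153 0 0" --pt "-0.182 0.276 0 0" --pt "-0.327 0.359 0 0" --pt "-0.49 0.393 0 0" --pt "-0.49 0.393 0 0" --pt "-0.49 0.393 0 0" --pt "-0.49 0.393 0 0"

```text
time_s: 11.78
tcp_pos: [0.5703, 0.1453, 0.1685]
ee_rot: [[-0.956, -0.293, -0.001], [-0.293, 0.956, -0.0], [0.001, -0.0, -1.0]]
wrist_force: [-1.1, -0.6, 0.1]
gripper_width: 0.007
```

```bash
python3 n.py 3
```

```text
[0.5703239  0.14533182 0.16847018] 0.09877017572054904 [-1.09815278 -0.62329964  0.09242405]
0 [-0.00372399 -0.00340137]
0.25 [-0.1696024  -0.02150516]
0.5 [-0.32176778 -0.08998213]
0.75 [-0.4453251 -0.2021293]
1 [-0.52817972 -0.34696892]
```

Request:
drive_tool --pt "0 0 0.03 0" --pt "0 0 0.05 0" --pt "0 0 0.065 0" --pt "0 0 0.075 0" --pt "0 0 0.084 0" --pt "0 0 0.084 0" --pt "0 0 0.084 0"

```text
time_s: 12.65
tcp_pos: [0.5707, 0.1453, 0.1586]
ee_rot: [[-0.956, -0.293, -0.0], [-0.293, 0.956, -0.0], [0.0, -0.0, -1.0]]
wrist_force: [-1.9, -0.8, 4.4]
gripper_width: 0.003
```

Request:
drive_tool --pt "0 0 -0.04 0" --pt "0 0 -0.084 0" --pt "0 0 -0.084 0" --pt "0 0 -0.084 0"

```text
time_s: 13.15
tcp_pos: [0.5708, 0.1455, 0.1683]
ee_rot: [[-0.956, -0.293, -0.0], [-0.293, 0.956, 0.0], [-0.0, 0.0, -1.0]]
wrist_force: [-0.3, -0.5, 0.2]
gripper_width: 0.006
```

Request:
drive_tool --pt "-0.168 -0.02 0 0" --pt "-0.32 -0.088 0 0" --pt "-0.443 -0.2 0 0" --pt "-0.526 -0.345 0 0" --pt "-0.526 -0.345 0 0" --pt "-0.526 -0.345 0 0" --pt "-0.526 -0.345 0 0"

```text
time_s: 14.02
tcp_pos: [0.6429, 0.1246, 0.1686]
ee_rot: [[-0.956, -0.294, -0.0], [-0.294, 0.956, 0.0], [0.0, 0.0, -1.0]]
wrist_force: [0.1, 0.5, 0.5]
gripper_width: 0.005
```

```bash
python3 n.py 4
```

```text
[0.64288283 0.12456977 0.16863049] 0.09893048836732872 [0.05293155 0.53997521 0.50008689]
0 [-0.00091786 -0.00412498]
0.25 [-0.03490432 -0.1674906 ]
0.5 [-0.01674462 -0.33336293]
0.75 [ 0.05178365 -0.48550523]
1 [ 0.16397247 -0.60902476]
```

Request:
drive_tool --pt "0 0 0.03 0" --pt "0 0 0.05 0" --pt "0 0 0.065 0" --pt "0 0 0.075 0" --pt "0 0 0.084 0" --pt "0 0 0.084 0" --pt "0 0 0.084 0"

```text
time_s: 14.9
tcp_pos: [0.6433, 0.1245, 0.1587]
ee_rot: [[-0.956, -0.293, 0.0], [-0.293, 0.956, 0.0], [-0.0, 0.0, -1.0]]
wrist_force: [-1.7, 1.3, 4.4]
gripper_width: 0.008
```

Request:
drive_tool --pt "0 0 -0.04 0" --pt "0 0 -0.084 0" --pt "0 0 -0.084 0" --pt "0 0 -0.3 0" --pt "0 0 -0.6 0" --pt "0 0 -1 0" --pt "0 0 -1 0" --pt "0 0 -1 0"

```text
time_s: 15.9
tcp_pos: [0.6429, 0.1242, 0.2778]
ee_rot: [[-0.956, -0.293, -0.001], [-0.293, 0.956, 0.0], [0.001, 0.001, -1.0]]
wrist_force: [-0.5, 0.0, -0.3]
gripper_width: 0.003
```

Request:
drive_tool --pt "-0.25 0 0 0" --pt "-0.5 0 0 0" --pt "-0.75 0 -0.1 0" --pt "-0.75 0 -0.1 0" --pt "-0.75 0 -0.1 0" --pt "-0.75 0 -0.1 0"

```text
time_s: 16.65
tcp_pos: [0.7285, 0.1505, 0.2898]
ee_rot: [[-0.956, -0.293, -0.002], [-0.293, 0.956, -0.001], [0.002, 0.0, -1.0]]
wrist_force: [0.5, -0.7, 0.7]
gripper_width: 0.006
```

Run:
```python
from h import *
c=cam("wrist");t=telemetry.sense();print(t["time_s"],t["tcp_pos"],t["wrist_force"])
q=np.load("q.npy")
im=c["color"][0:260,120:440].copy();a=cv2.resize(im,None,fx=2,fy=2,interpolation=3)
for k in range(5):
    an=q[2]-k*np.radians(72);p=(proj(c,[q[0]+.064*np.cos(an),q[1]+.064*np.sin(an),.093])-[120,0])*2
    cv2.drawMarker(a,tuple(int(round(v)) for v in p),(0,0,255),0,8,1)
s=cam("scene")["color"];b=cv2.resize(s[160:300,200:340],(0,0),fx=2,fy=2)
a[:0];cv2.imwrite("pics/end.png",a);cv2.imwrite("pics/ends.png",cv2.resize(s[120:330,160:400],None,fx=2.5,fy=2.5,interpolation=3))
```

```text
16.7 [0.72863452 0.15053601 0.29016929] [ 0.13439161  0.46220904 -0.15743301]
```

View pics/end.png

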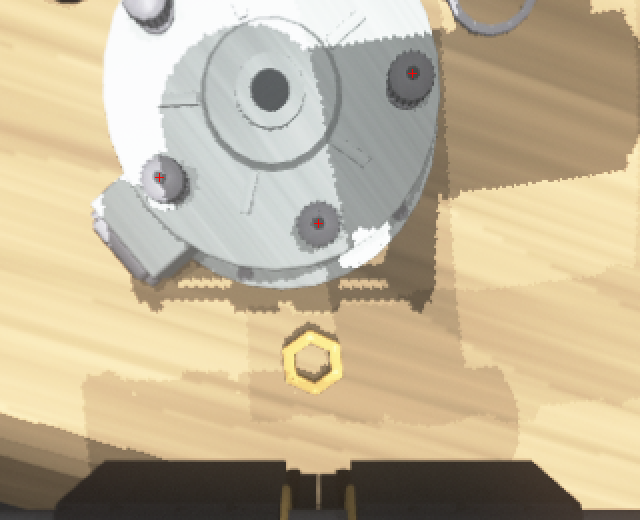

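View pics/ends.png

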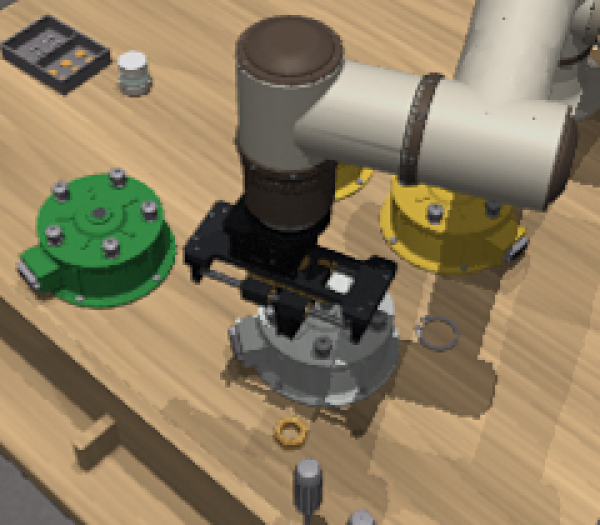

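The initial positions, reprojected as red crosses, still fall on the dimples of S1 (159,177), S4 (412,72) and S5 (318,223). So the wheel has not shifted and those heads are up. The nut and ring are still in place, and the tool hangs 0.13 m above the head tops, clear of the wheel.

```bash
python3 -c "
from station import order;print(order.finish_job())"
```

```text
the job is handed in; nothing more can be done
None
```

I pressed all five captive screws once each, in order 1 to 5 clockwise from the one above the connector, with the fingers closed. I then backed off and handed the job in at about 17 s; no verdict was reported.

- **Presses:** each head went down about 4 mm, judged from the measured tool height. The upward force at the bottom of each press read 3.3 to 4.7 N, and it fell back to about zero after each lift. Between heads the fingertips stayed about 29 mm above the cover.
- **Last checks:** in the final wrist view, screws 1, 4 and 5 sat exactly where I first measured them, at full height, so the wheel has not shifted. The nut looked undisturbed, and so did the part of the ring in view.
- **Not confirmed:** screws 2 and 3 were out of frame or hidden in the final pictures, so only the force returning to zero shows they sprang up. I did not check the collar, driver, brush, jar or tray again closely.
- **Disagreements:** the wheel centre measured from the scene and wrist cameras differed by about 2 mm, which is within calibration; I used the wrist value. The side-force readings reached 2 to 3 N during some presses.

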